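Clamp the circuit board and lock the clamp

ROBOT

A 6-joint arm with a two-finger parallel gripper is mounted at the origin on the work surface. World frame = base frame: x ahead of the robot, y to its left, z up, the work surface at z = 0. Lengths are in mm, angles in rad, forces in N, time in s.
With the tool pointing down it reaches from about 350 to 875 mm from the base axis. Payload 4.2 kg.
Tool frame: the origin (TCP) lies midway between the tips of the shut fingers; the grasp point (between the pads) lies 19 mm behind it; x points along the fingers, y is the direction in which the jaws open and shut, and the axes are right-handed (so a half turn about x gives the same grasp; the last joint's range is limited). The gripper opens to 87 mm and grips with 3 to 60 N. Pads are 19 mm wide; open, the fingers measure 117 mm over their backs; the gripper's body (75 mm by 190 mm) begins 51 mm behind the grasp point.
Start: joints at [-0.862, 0.385, 0.008, 0, -1.194, -0.259], TCP at [271.752, -562.805, 222.55] pointing down, gripper open.
Joint ranges: [-3.14, 3.14], [-1.21, 2.06], [-1.07, 1.41], [-3.16, 2.05], [-2.99, -0.16], [-3.1, 3.1]. Speed limits (rad/s): [2.79, 2.79, 3.14, 3.14, 3.14, 3.14].

INTERFACE

Orientations are given as a 3x3 rotation matrix whose columns are the frame's x, y, z axes.
In Python, from station import arm gives the robot as it stands.
- The arm moves only by the tool move_arm, never from a script. Its argument "moves" is a list of rows, each an object with "claw": the finger opening in m, from 0 to 0.087; "delta_pos": the shift along the tool's x, y, z in m, a list of three; "twist": the turn about the tool's x in degrees. In form: [{"claw": claw, "delta_pos": [x, y, z], "twist": twist}, ...]. A call has exactly 5 rows; each row shifts and turns the commanded pose from where the row before left it, along the tool's axes as they then stand; what a row does not reach is not made up. A row lasts 1/10 s, in which the tool goes at most 50 mm and 8.59 degrees, less where a joint would pass 70% of its speed; a pose out of reach is approached as far as the arm can. A call is refused whole if a number of a shift passes 0.05 or a number of a turn 8.59, either way. A call with a gripper value outside its range is refused whole. The fingers move at their own pace and stop on an object; "squeeze" is the grip in N (left out, the last holds). Time passes only in rows, so rows that do not move let the fingers close, or fill a call up. It gives the time, the measured TCP pose, the force and the opening at its end, in the units of the state.
- arm.get_obs(): the state, without advancing time (a new reading comes with each control period).
- arm.read_camera(name): name is "scene" or "top" or "wrist"; returns (picture, depth): 420x560x3 uint8, red, green, blue; 420x560 float32, mm along the optical axis (not along the pixel's ray), 0 where there is no reading.
- arm.get_calibration(name): a dict with "fx", "fy", "cx", "cy" (pixels), "D" ([k1, k2, p1, p2, k3] as OpenCV has them; the pictures are not rectified), "rvec" (rotation vector, rad) and "tvec" (3), from world to camera coordinates, as OpenCV has them; the wrist camera has in their place "mount" (4x4, takes a point from camera to tool coordinates, whose origin is the TCP and whose axes are the tool frame's). Camera axes: x right, y down, z forward; pixel columns grow to the right and rows downward; lengths in mm; the calibration is good to about 2 mm. A picture is of the moment at which its call begins: read the wrist's pose just before it. get_calibration takes no time and is no camera call.
- arm.hand_in(): hands the job in, once; it reports no verdict.
Trained networks look in the newest picture that a camera, given by its name, has taken for a name from the list of things; names that differ only in an ending like _2 or _b are one class to them, and where a whole thing is asked for, a point or a joint stands for the part that bears it (a point fixed in the world has none). Each returns a list of dicts, best first, with "score" (0 to 1); they miss things now and then, are a little off and sometimes report something else, mostly with a low value. They report only what shows in the picture. A call takes as long as a camera call.
- arm.silhouettes(camera, thing): "region" (420x560 bool, what is visible of it) and "rect" ([left, top, right, bottom] in pixels, round what is visible of it).
The state is a dict: "time_s": time; "q": joint angles; "qd": joint speeds; "effort": joint torques, N m; "tool_pos": TCP position; "tcp_rot": TCP orientation; "ft_force": force on the tool from outside, world axes, zero at the start; "moment": the same for the moment, N m; "gripper_width": opening from 0.0 (shut) to 1.0 (fully open).
Only numpy, scipy, OpenCV 4.12 (cv2) and the standard library are available. Lean on these libraries where they do the work, as an engineer would, in place of code of your own. Each camera call takes 0.05 s, during which the arm holds its last target.

TASK

Tighten the board clamp by turning its wing knob clockwise until the pad bears firmly on the circuit board's edge, gently enough not to crack the board: the locking lever beside it only comes free when the clamp is firm. Then swing the locking lever round to its far stop, leave clamp and lever so, and do not disturb the things lying around the frame.

Things in the scene. Friction and masses are not known exactly. Their poses are not given: they have to be found in the camera images.
- frame: Board-assembly frame fixed on the bench. Origin on the bench under its clamp housing's middle; x points from the housing across the board, y left, z up. Base plate x -55 to 235 mm, 300 mm wide, 8 mm thick. Housing: grey block 70 (x) by 270 (y) mm, top at z 45 mm, with the wing knob at y +70 mm, the lock lever's hub at y -70 mm and a low cover (57 mm high) between. Nothing is higher than 97 mm.
- board: Green circuit board with white cans and copper coils, 200 mm wide, fixed in the frame, x about 53 to 207 mm in the frame (same origin), top at z 32 mm, parts up to z 72 mm. Its near edge (sprung, 4 N per mm), under the clamp's hood, differs by 8 mm from board to board, so the knob angle at which the pad meets it is unknown. It cracks when pressed with more than 12 N.
- clamp_knob (a joint): Wing knob angle, rad: 0 backed off, grows clockwise from above, end at 1.9; starts at 0 to 0.15. 1 rad moves the pad 10 mm; it meets the board between 0.4 and 1.2. Turning takes about 0.15 N m of friction (it stays where left). Past the meeting each rad adds 40 N clamp force and 0.4 N m. At 6.5 N (0.16 rad past, +0.065 N m) the lever is free; aim at 8.5 to 9.5 N (+0.085 to +0.095 N m).
- clamp_knob_grip (a point): Grip point of the black wing knob, on its vertical axis, 74 mm above the bench. Upright bar 46 mm long (this point's x), 14 mm thick (its y), from 50 to 90 mm above the bench, on a flange of 24 mm radius. Grip across the thickness from above. At joint 0 the bar's x lies 0.6 rad counter-clockwise from the frame's x.
- lock_lever (a joint): Lock lever angle, rad: 0 unlocked, arm pointing to the frame's -x (start); grows counter-clockwise from above to the far stop at 1.4 (arm nearly along the frame's -y), which locks the clamp. While the clamp is not firm, a bolt in the notch of its disc lets it move less than 0.1 rad. Friction 0.05 N m (under 1 N at the post); it stays where it is left.
- lock_lever_post (a point): Grip point on the upright round black post at the end of the lock lever's arm: on the post's axis, 77 mm above the bench. Post 16 mm in diameter, from 57 to 95 mm above the bench, 60 mm from the lever's axis; the flat arm below it is 14 mm wide.
- lock_lever_hinge (a point): Point on the lock lever's vertical axis, at the housing's top, 45 mm above the bench; fixed to the frame.
- solder_reel: Bystander: grey reel, 60 mm in diameter, 40 mm high, standing left of the frame; origin under its centre.
- driver: Bystander: screwdriver lying right of the frame.
- parts_tray: Bystander: small open grey tray, 90 x 70 x 30 mm, left of the frame; origin under its centre.
- spare_can: Bystander: white capacitor can, 36 mm in diameter, 42 mm high, right of the frame; origin under its centre.

How it is judged:
By the outcome, as a careful person would: the job done as asked, in the order asked, and still so for the second after the job is handed in, with the robot touching nothing.
It also fails if it takes over 72 s, if anything falls off the work surface, if the arm or the gripper's body presses on something with over 40 N, if the wrist force passes 120 N, or if a joint passes its speed limit or range.

## Working session

There is one attempt and no reset: what is moved stays moved. The work goes in short steps, Python scripts to look and compute and a tool call to move; the robot and the scene stay as the last step left them, time stands still between calls to the robot, and variables do not carry over. Pictures are saved under pics/ and viewed, and the job is handed in when it is done.

Besides the shell and the picture viewer there is one more tool, called after "Call:" by a JSON object that holds its "fn" and its "kwargs". move_arm: Moves the arm, as the interface text tells. Its arguments: {"type":"object","properties":{"moves":{"type":"array"},"squeeze":{"type":"number"}},"required":["moves"]}

```bash
ls; mkdir -p pics
python3 - <<'E'
from station import arm
import cv2,numpy as np
o=arm.get_obs()
for k,v in o.items(): print(k,np.round(v,3).tolist())
for n in ["scene","top","wrist"]:
    p,d=arm.read_camera(n); cv2.imwrite(f"pics/a_{n}.png",p[:,:,::-1]); np.save(f"pics/a_{n}_d.npy",d)
    print(n,arm.get_calibration(n))
E
```

```text
pics
time_s 0.0
q [-0.862, 0.386, 0.007, -0.001, -1.194, -0.259]
qd [0.0, -0.001, -0.0, -0.0, -0.001, -0.0]
effort [-0.0, -39.066, 18.74, 4.22, 0.011, -0.0]
tool_pos [271.508, -562.291, 221.487]
tcp_rot [[-0.001, -0.435, 0.901], [0.002, 0.901, 0.435], [-1.0, 0.002, -0.0]]
ft_force [-0.851, -0.601, 0.188]
moment [0.02, 0.031, 0.03]
gripper_width 0.999
scene {'fx': 383.8149619874498, 'fy': 383.8149619874498, 'cx': 280.46075175600697, 'cy': 209.37675837559573, 'D': array([-0.03638327,  0.        ,  0.        ,  0.        ,  0.        ]), 'rvec': array([ 1.86030911,  1.7181388 , -0.63305856]), 'tvec': array([ -50.32607229, -345.52258442, 1134.51806875])}
top {'fx': 536.9360437875945, 'fy': 536.9360437875945, 'cx': 273.00814484959557, 'cy': 205.00199375747454, 'D': array([-0.04460582,  0.        ,  0.        ,  0.        ,  0.        ]), 'rvec': array([ 2.15277612, -2.19706297,  0.09757816]), 'tvec': array([  28.83757779,  541.81088083, 1005.67194289])}
wrist {'fx': 352.03677317555395, 'fy': 352.03677317555395, 'cx': 276.5867007676245, 'cy': 213.445469945553, 'D': array([-0.08544023,  0.        ,  0.        ,  0.        ,  0.        ]), 'mount': array([[-5.63573623e-04, -2.89790308e-01,  9.57089996e-01,
        -1.62559346e+02],
       [ 9.99999743e-01, -5.87821107e-04,  4.10858561e-04,
         1.40847719e+00],
       [ 4.43534872e-04,  9.57089981e-01,  2.89790564e-01,
        -8.06123320e+01],
       [ 0.00000000e+00,  0.00000000e+00,  0.00000000e+00,
         1.00000000e+00]])}
```

View pics/a_top.png

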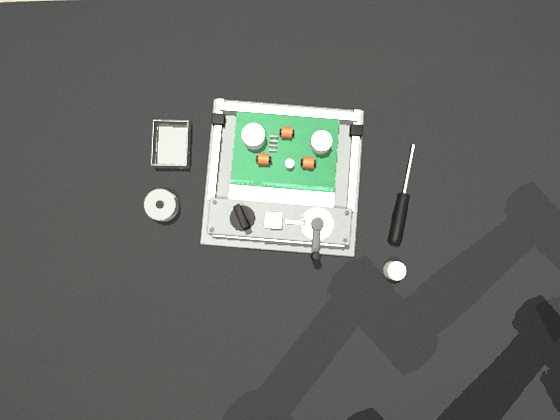

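View pics/a_scene.png

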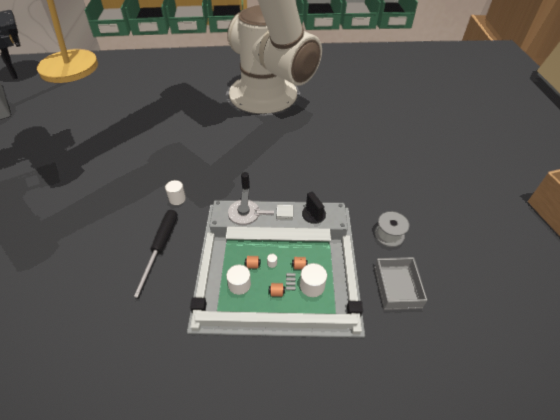

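```bash
cat > h.py <<'E'
import numpy as np,cv2
from station import arm
from scipy.spatial.transform import Rotation as R
def to_world(name,uv,depth,obs=None):
    c=arm.get_calibration(name)
    K=np.array([[c['fx'],0,c['cx']],[0,c['fy'],c['cy']],[0,0,1]])
    uv=np.asarray(uv,float).reshape(-1,1,2)
    n=cv2.undistortPoints(uv,K,c['D']).reshape(-1,2)
    P=np.c_[n,np.ones(len(n))]*np.asarray(depth).reshape(-1,1)
    if 'rvec' in c:
        Rm=cv2.Rodrigues(c['rvec'])[0]; return (P-c['tvec'])@Rm
    M=c['mount']; T=P@M[:3,:3].T+M[:3,3]
    return T@np.array(obs['tcp_rot']).T+np.array(obs['tool_pos'])
def cloud(name,mask,d,obs=None):
    v,u=np.nonzero(mask&(d>0)); return to_world(name,np.c_[u,v],d[v,u],obs)
E
python3 - <<'E'
from h import *
d=np.load('pics/a_top_d.npy')
for t in ["frame","board","clamp_knob","lock_lever","solder_reel","driver","parts_tray","spare_can"]:
    for r in arm.silhouettes("top",t)[:2]:
        m=r['region']; P=cloud("top",m,d)
        print(t,round(r['score'],2),np.round(r['rect']),m.sum(),np.round(np.median(P,0)),np.round(P.min(0)),np.round(P.max(0)))
        np.save(f'pics/m_{t}.npy',m) if r['score']>.5 else 0
E
```

```text
frame 0.64 [204. 102. 361. 255.] 21994 [594.  -2.  32.] [ 440. -163.   -2.] [757. 159.  99.]
board 0.91 [231. 110. 337. 190.] 7575 [643.  -7.  32.] [ 564. -112.    8.] [726.  98.  76.]
clamp_knob 0.75 [228. 203. 256. 229.] 507 [517.  74.  51.] [496.  52.  42.] [539.  99.  94.]
clamp_knob 0.37 [145. 190. 179. 223.] 807 [546. 230.  39.] [518. 203.  -2.] [576. 261.  45.]
lock_lever 0.76 [299. 208. 330. 257.] 971 [498. -60.  52.] [438. -92.  41.] [535. -33.  99.]
solder_reel 0.76 [143. 188. 179. 221.] 841 [546. 230.  39.] [518. 203.  -2.] [576. 262.  45.]
driver 0.71 [386. 147. 413. 243.] 864 [ 521. -226.   21.] [ 465. -266.   -5.] [ 654. -203.   30.]
parts_tray 0.98 [151. 117. 192. 169.] 1872 [669. 218.   4.] [620. 178.  -5.] [723. 259.  34.]
spare_can 0.72 [389. 148. 414. 242.] 839 [ 521. -225.   21.] [ 463. -265.   -4.] [ 655. -203.   30.]
spare_can 0.68 [300. 208. 329. 258.] 969 [498. -60.  52.] [437. -92.  -3.] [533. -33.  99.]
```

```bash
python3 - <<'E'
from h import *
d=np.load('pics/a_top_d.npy')
full=cloud("top",np.ones_like(d,bool),d)
b=cloud("top",np.load('pics/m_board.npy'),d); b=b[abs(b[:,2]-32)<6]
r=cv2.minAreaRect(b[:,:2].astype(np.float32)); print('board',r)
# frame by plate/rails
k=cloud("top",np.load('pics/m_clamp_knob.npy'),d)
print(np.histogram(k[:,2],bins=range(40,100,5)))
top=k[k[:,2]>70]; c=top.mean(0); u,s,vt=np.linalg.svd(top[:,:2]-c[:2],full_matrices=False); print('knobtop',len(top),c,s/np.sqrt(len(top)),np.arctan2(vt[0,1],vt[0,0]), cv2.minAreaRect(top[:,:2].astype(np.float32)))
fl=k[(k[:,2]<60)]; print('flange',cv2.minEnclosingCircle(fl[:,:2].astype(np.float32)))
l=cloud("top",np.load('pics/m_lock_lever.npy'),d)
p=l[l[:,2]>80]; print('post',len(p),p.mean(0),cv2.minEnclosingCircle(p[:,:2].astype(np.float32)))
print(np.histogram(l[:,2],bins=range(35,105,5)))
a=full[(full[:,2]>3)&(full[:,2]<100)&(full[:,0]>430)&(full[:,0]<780)&(abs(full[:,1])<175)]
print('frame',cv2.minAreaRect(a[:,:2].astype(np.float32)))
E
python3 - <<'E'
import cv2
p=cv2.imread('pics/a_top.png'); cv2.imwrite('pics/a_crop.png',cv2.resize(p[190:265,195:365],None,fx=4.5,fy=4.5,interpolation=cv2.INTER_CUBIC))
E
```

```text
board ((645.2669067382812, -6.929069519042969), (198.98854064941406, 145.71600341796875), 83.90843200683594)
(array([  7, 168, 134,   5,   2,   2,   2,   1,   6, 116,  64]), array([40, 45, 50, 55, 60, 65, 70, 75, 80, 85, 90, 95]))
knobtop 189 [516.85223976  74.93915875  88.68725209] [12.83023623  3.90427003] -2.7209524603056696 ((517.8292236328125, 75.55453491210938), (44.89728927612305, 13.725217819213867), 23.949466705322266)
flange ((516.88134765625, 75.33903503417969), 23.998462677001953)
post 66 [444.75906572 -55.25859204  93.81306926] ((444.6976013183594, -55.73248291015625), 7.839868545532227)
(array([  0,  10, 251, 337, 190, 109,   0,   2,   0,   2,   2,  39,  23]), array([ 35,  40,  45,  50,  55,  60,  65,  70,  75,  80,  85,  90,  95,
       100]))
frame ((604.8303833007812, -0.58935546875), (349.339111328125, 348.77142333984375), 0.0886719599366188)
```

View pics/a_crop.png

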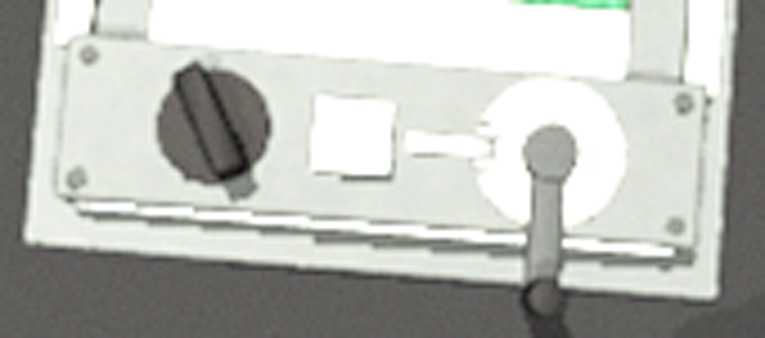

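Call:
{"fn": "move_arm", "kwargs": {"moves": [{"claw": 0.087,"delta_pos": [0,0.023,0.025],"twist": 0},{"claw": 0.087,"delta_pos": [0,0.023,0.025],"twist": 0},{"claw": 0.087,"delta_pos": [0,0.023,0.025],"twist": 0},{"claw": 0.087,"delta_pos": [0,0.023,0.025],"twist": 0},{"claw": 0.087,"delta_pos": [0,0.023,0.025],"twist": 0}]}}

```text
time_s: 1.05
tool_pos: [334.6, -403.7, 222.7]
tcp_rot: [[0.0, -0.435, 0.901], [-0.0, 0.901, 0.435], [-1.0, -0.0, 0.0]]
ft_force: [0.3, -0.2, 0.1]
gripper_width: 1.0
```

Call:
{"fn": "move_arm", "kwargs": {"moves": [{"claw": 0.087,"delta_pos": [0,0.023,0.025],"twist": 0},{"claw": 0.087,"delta_pos": [0,0.023,0.025],"twist": 0},{"claw": 0.087,"delta_pos": [0,0.023,0.025],"twist": 0},{"claw": 0.087,"delta_pos": [0,0.023,0.025],"twist": 0},{"claw": 0.087,"delta_pos": [0,0.023,0.025],"twist": 0}]}}

```text
time_s: 1.55
tool_pos: [397.2, -245.7, 222.9]
tcp_rot: [[0.001, -0.435, 0.901], [-0.0, 0.901, 0.435], [-1.0, -0.001, 0.001]]
ft_force: [1.0, -0.4, -0.3]
gripper_width: 1.001
```

Call:
{"fn": "move_arm", "kwargs": {"moves": [{"claw": 0.087,"delta_pos": [0,0.023,0.025],"twist": 0},{"claw": 0.087,"delta_pos": [0,0.023,0.025],"twist": 0},{"claw": 0.087,"delta_pos": [0,0.023,0.02],"twist": 0},{"claw": 0.087,"delta_pos": [0,0.023,0.01],"twist": 0},{"claw": 0.087,"delta_pos": [0,0,0],"twist": 0}]}}

```text
time_s: 2.05
tool_pos: [429.0, -127.3, 222.8]
tcp_rot: [[0.001, -0.438, 0.899], [0.0, 0.899, 0.438], [-1.0, 0.0, 0.001]]
ft_force: [-0.4, -0.2, -0.2]
gripper_width: 1.005
```

Call:
{"fn": "move_arm", "kwargs": {"moves": [{"claw": 0.087,"delta_pos": [0,0.018,0.021],"twist": 0},{"claw": 0.087,"delta_pos": [0,0.018,0.021],"twist": 0},{"claw": 0.087,"delta_pos": [0,0.018,0.021],"twist": 0},{"claw": 0.087,"delta_pos": [0,0.018,0.021],"twist": 0},{"claw": 0.06,"delta_pos": [0,0.018,0.021],"twist": 0}]}}

```text
time_s: 2.55
tool_pos: [484.8, -2.2, 222.8]
tcp_rot: [[0.001, -0.434, 0.901], [-0.0, 0.901, 0.434], [-1.0, -0.0, 0.0]]
ft_force: [0.5, -0.3, -0.4]
gripper_width: 0.964
```

Call:
{"fn": "move_arm", "kwargs": {"moves": [{"claw": 0.06,"delta_pos": [0,0.018,0.021],"twist": 0},{"claw": 0.06,"delta_pos": [0,0.018,0.021],"twist": 0},{"claw": 0.06,"delta_pos": [0,0.017,0.021],"twist": 1.8},{"claw": 0.06,"delta_pos": [0,0,0],"twist": 0},{"claw": 0.06,"delta_pos": [0,0,0],"twist": 0}]}}

```text
time_s: 3.05
tool_pos: [518.0, 72.2, 222.3]
tcp_rot: [[-0.001, -0.407, 0.914], [-0.0, 0.914, 0.407], [-1.0, -0.0, -0.001]]
ft_force: [-0.1, -1.2, -0.4]
gripper_width: 0.698
```

```bash
cat > look.py <<'E'
from h import *
import sys
tag=sys.argv[1]
o=arm.get_obs(); p,d=arm.read_camera("wrist"); cv2.imwrite(f"pics/{tag}.png",p[:,:,::-1]); np.save(f"pics/{tag}_d.npy",d)
print(np.round(o['tool_pos'],1),np.round(o['q'],3),np.round(o['ft_force'],2),np.round(o['moment'],3),'yaw y deg',np.degrees(np.arctan2(o['tcp_rot'][1][1],o['tcp_rot'][0][1])))
for t in sys.argv[2:]:
    for r in arm.silhouettes("wrist",t)[:1]:
        m=r['region']; P=cloud("wrist",m,d,o); print(t,round(r['score'],2),np.round(r['rect']),m.sum())
        for lo,hi in ((40,54),(54,70),(75,100)):
            q=P[(P[:,2]>lo)&(P[:,2]<hi)]
            if len(q)>20: print(lo,hi,len(q),q.mean(0).round(1),cv2.minAreaRect(q[:,:2].astype(np.float32)),cv2.minEnclosingCircle(q[:,:2].astype(np.float32)))
E
python3 look.py b1 clamp_knob lock_lever
```

```text
[518.   72.2 222.3] [ 0.449  0.212 -0.24  -0.    -1.12  -1.601] [-0.07 -1.24 -0.36] [-0.089  0.041  0.029] yaw y deg 114.00323509645631
clamp_knob 0.7 [ 28.  31. 368. 361.] 55489
40 54 22708 [522.5  -1.1  46.2] ((565.88037109375, -6.5653533935546875), (273.03887939453125, 215.73095703125), 78.04454040527344) ((534.7029418945312, 3.382533311843872), 146.51968383789062)
54 70 3742 [539.9 -39.4  60. ] ((566.7095947265625, -39.32695770263672), (143.73719787597656, 228.42974853515625), 65.1056137084961) ((556.6063232421875, -34.68852615356445), 125.38294982910156)
75 100 1301 [487.2  27.7  90.4] ((477.5638427734375, 17.176284790039062), (180.22509765625, 34.458744049072266), 57.37657928466797) ((484.6884765625, 12.615793228149414), 90.11336517333984)
lock_lever 0.66 [118.  40. 186. 156.] 4598
40 54 2622 [502.3 -63.8  51. ] ((496.49591064453125, -60.01557159423828), (64.4382553100586, 79.33931732177734), 41.41672897338867) ((489.50872802734375, -62.21555709838867), 44.700828552246094)
54 70 1426 [480.1 -60.4  60. ] ((473.4867858886719, -57.61713409423828), (23.913118362426758, 79.28099822998047), 77.74903869628906) ((472.53814697265625, -61.98576354980469), 39.75946807861328)
75 100 469 [441.3 -55.4  92. ] ((441.2816467285156, -56.9761962890625), (15.996561050415039, 15.196802139282227), 41.93653106689453) ((441.3937072753906, -57.2056884765625), 8.197864532470703)
```

View pics/b1.png

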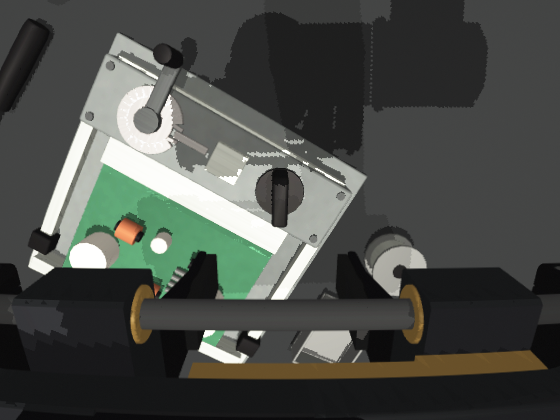

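```bash
cat > knob.py <<'E'
from h import *
import sys
d=np.load(f'pics/{sys.argv[1]}_d.npy'); o=arm.get_obs()
P=cloud("wrist",np.ones_like(d,bool),d,o)
def near(c,r,lo,hi): return P[(np.hypot(P[:,0]-c[0],P[:,1]-c[1])<r)&(P[:,2]>lo)&(P[:,2]<hi)]
t=near((517,75),32,84,96); print('bar',len(t),t.mean(0).round(1),cv2.minAreaRect(t[:,:2].astype(np.float32)))
c=t[:,:2]-t[:,:2].mean(0); vt=np.linalg.svd(c,full_matrices=False)[2]; print('dir',np.degrees(np.arctan2(vt[0,1],vt[0,0])))
a=near((472,-60),40,54,70); c=a[:,:2]-a[:,:2].mean(0); vt=np.linalg.svd(c,full_matrices=False)[2]; print('arm dir',np.degrees(np.arctan2(vt[0,1],vt[0,0])))
b=near((442,-57),20,85,100); print('post',cv2.minEnclosingCircle(b[:,:2].astype(np.float32)))
E
python3 knob.py b1
```

```text
bar 802 [513.5  74.   90.2] ((514.2282104492188, 74.72474670410156), (44.984619140625, 13.836069107055664), 23.554840087890625)
dir 22.96201185192499
arm dir -8.205593058088484
post ((441.0960998535156, -57.84738540649414), 8.162165641784668)
```

Call:
{"fn": "move_arm", "kwargs": {"moves": [{"claw": 0.05,"delta_pos": [0.02,0.003,-0.001],"twist": 0.4},{"claw": 0.05,"delta_pos": [0.025,0,0],"twist": 0},{"claw": 0.05,"delta_pos": [0.025,0,0],"twist": 0},{"claw": 0.05,"delta_pos": [0.02,0,0],"twist": 0},{"claw": 0.05,"delta_pos": [0,0,0],"twist": 0}]}}

```text
time_s: 3.7
tool_pos: [513.7, 73.2, 130.1]
tcp_rot: [[-0.006, -0.398, 0.917], [-0.002, 0.917, 0.398], [-1.0, 0.0, -0.006]]
ft_force: [-0.7, -0.1, -0.4]
gripper_width: 0.579
```

```bash
python3 look.py b2; python3 knob.py b2
```

```text
[513.7  73.2 130.1] [ 4.540e-01  2.990e-01 -3.760e-01 -1.000e-03 -9.020e-01 -1.615e+00] [-0.73 -0.07 -0.35] [-0.035  0.067 -0.022] yaw y deg 113.48201661689946
bar 1548 [514.9  75.1  91.6] ((516.6129760742188, 76.05411529541016), (46.29315185546875, 13.690135955810547), 23.113513946533203)
dir 22.757392673669592
arm dir -8.45619536812611
post ((443.2931823730469, -56.70752716064453), 8.260815620422363)
```

View pics/b2.png

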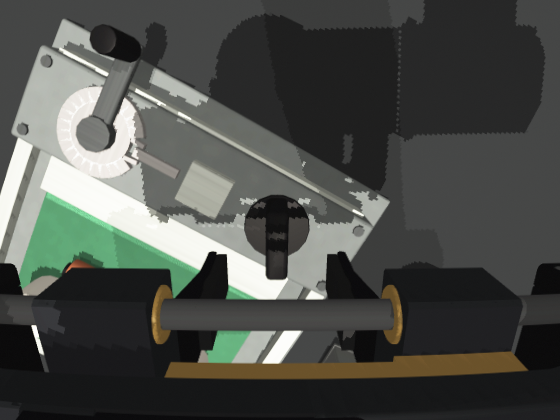

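Call:
{"fn": "move_arm", "kwargs": {"moves": [{"claw": 0.04,"delta_pos": [0.015,0.001,0.0035],"twist": 0},{"claw": 0.04,"delta_pos": [0.018,0,0],"twist": 0},{"claw": 0.04,"delta_pos": [0.018,0,0],"twist": 0},{"claw": 0.04,"delta_pos": [0.015,0,0],"twist": 0},{"claw": 0.04,"delta_pos": [0.007,0,0],"twist": 0}]}}

```text
time_s: 4.25
tool_pos: [519.1, 76.9, 59.9]
tcp_rot: [[0.001, -0.4, 0.917], [0.0, 0.917, 0.4], [-1.0, -0.0, 0.001]]
ft_force: [-0.3, -0.6, -0.2]
gripper_width: 0.462
```

```bash
python3 look.py b3
```

```text
[519.1  76.9  59.9] [ 0.457  0.398 -0.445  0.    -0.727 -1.616] [-0.33 -0.56 -0.23] [0.005 0.055 0.007] yaw y deg 113.55977947233617
```

View pics/b3.png

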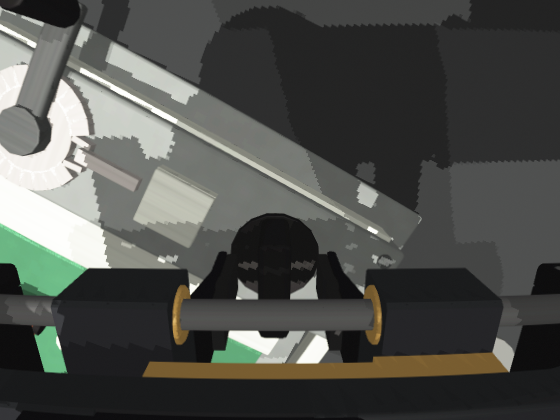

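Call:
{"fn": "move_arm", "kwargs": {"moves": [{"claw": 0.04,"delta_pos": [0.003,0,-0.003],"twist": 0},{"claw": 0.03,"delta_pos": [0,0,0],"twist": 0},{"claw": 0.02,"delta_pos": [0,0,0],"twist": 0},{"claw": 0.01,"delta_pos": [0,0,0],"twist": 0},{"claw": 0.005,"delta_pos": [0,0,0],"twist": 0}], "squeeze": 35}}

```text
time_s: 4.8
tool_pos: [516.4, 75.7, 57.1]
tcp_rot: [[0.001, -0.4, 0.916], [-0.0, 0.916, 0.4], [-1.0, -0.001, 0.001]]
ft_force: [8.0, -15.5, -1.3]
gripper_width: 0.183
```

Call:
{"fn": "move_arm", "kwargs": {"moves": [{"claw": 0.005,"delta_pos": [0,0,0],"twist": 0},{"claw": 0.005,"delta_pos": [0,0,0],"twist": 0},{"claw": 0.005,"delta_pos": [0,0,0],"twist": 0},{"claw": 0.005,"delta_pos": [0,0,0],"twist": 0},{"claw": 0.005,"delta_pos": [0,0,0],"twist": 0}]}}

```text
time_s: 5.3
tool_pos: [516.8, 74.7, 57.1]
tcp_rot: [[0.001, -0.4, 0.916], [-0.002, 0.916, 0.4], [-1.0, -0.002, 0.0]]
ft_force: [2.8, -6.2, -0.2]
gripper_width: 0.156
```

```bash
cat > st.py <<'E'
from h import *
o=arm.get_obs(); print(o['time_s'],np.round(o['tool_pos'],1),np.round(o['q'],3),np.round(o['ft_force'],2),np.round(o['moment'],3),'yaw y deg',np.degrees(np.arctan2(o['tcp_rot'][1][1],o['tcp_rot'][0][1])).round(2),o['gripper_width']*87)
E
python3 st.py; python3 st.py
```

```text
5.3 [516.8  74.7  57.1] [ 0.456  0.399 -0.455  0.003 -0.717 -1.617] [ 2.82 -6.15 -0.2 ] [-1.81  -0.854  0.005] yaw y deg 113.6 13.607314781654226
5.3 [516.8  74.7  57.1] [ 0.456  0.399 -0.455  0.003 -0.717 -1.617] [ 2.82 -6.15 -0.2 ] [-1.81  -0.854  0.005] yaw y deg 113.6 13.607314781654226
```

Call:
{"fn": "move_arm", "kwargs": {"moves": [{"claw": 0.005,"delta_pos": [0,-0.0015,0],"twist": 0},{"claw": 0.005,"delta_pos": [0,0,0],"twist": 0},{"claw": 0.005,"delta_pos": [0,0,0],"twist": 0},{"claw": 0.005,"delta_pos": [0,0,0],"twist": 0},{"claw": 0.005,"delta_pos": [0,0,0],"twist": 0}]}}

```text
time_s: 5.8
tool_pos: [516.9, 74.6, 57.0]
tcp_rot: [[0.001, -0.4, 0.916], [-0.0, 0.916, 0.4], [-1.0, -0.0, 0.001]]
ft_force: [-0.4, -1.5, 5.3]
gripper_width: 0.153
```

```bash
python3 st.py
```

```text
5.8 [516.9  74.6  57. ] [ 4.550e-01  3.990e-01 -4.540e-01  1.000e-03 -7.170e-01 -1.614e+00] [-0.45 -1.46  5.28] [-0.26   0.157 -0.017] yaw y deg 113.6 13.291165290244866
```

Call:
{"fn": "move_arm", "kwargs": {"moves": [{"claw": 0.005,"delta_pos": [0,0,0],"twist": 2},{"claw": 0.005,"delta_pos": [0,0,0],"twist": 2},{"claw": 0.005,"delta_pos": [0,0,0],"twist": 2},{"claw": 0.005,"delta_pos": [0,0,0],"twist": 2},{"claw": 0.005,"delta_pos": [0,0,0],"twist": 2}]}}

```text
time_s: 6.3
tool_pos: [516.9, 74.6, 57.1]
tcp_rot: [[0.001, -0.234, 0.972], [-0.0, 0.972, 0.234], [-1.0, -0.0, 0.001]]
ft_force: [-0.6, -1.2, 5.6]
gripper_width: 0.165
```

```bash
python3 st.py
```

```text
6.3 [516.9  74.6  57.1] [ 4.550e-01  3.990e-01 -4.540e-01  1.000e-03 -7.170e-01 -1.789e+00] [-0.62 -1.24  5.56] [-0.344  0.151  0.156] yaw y deg 103.56 14.393703498726275
```

Call:
{"fn": "move_arm", "kwargs": {"moves": [{"claw": 0.005,"delta_pos": [0,0,0],"twist": 2},{"claw": 0.005,"delta_pos": [0,0,0],"twist": 2},{"claw": 0.005,"delta_pos": [0,0,0],"twist": 1},{"claw": 0.005,"delta_pos": [0,0,0],"twist": 1},{"claw": 0.005,"delta_pos": [0,0,0],"twist": 1}]}}

```text
time_s: 6.8
tool_pos: [516.9, 74.6, 57.0]
tcp_rot: [[0.001, -0.115, 0.993], [-0.0, 0.993, 0.115], [-1.0, -0.0, 0.001]]
ft_force: [-1.4, -2.0, 6.0]
gripper_width: 0.156
```

```bash
python3 st.py
```

```text
6.8 [516.9  74.6  57. ] [ 4.550e-01  3.990e-01 -4.540e-01  1.000e-03 -7.170e-01 -1.911e+00] [-1.35 -1.97  5.96] [-0.4    0.111  0.167] yaw y deg 96.6 13.570656283962368
```

Call:
{"fn": "move_arm", "kwargs": {"moves": [{"claw": 0.005,"delta_pos": [0,0,0],"twist": 1},{"claw": 0.005,"delta_pos": [0,0,0],"twist": 1},{"claw": 0.005,"delta_pos": [0,0,0],"twist": 1},{"claw": 0.005,"delta_pos": [0,0,0],"twist": 1},{"claw": 0.005,"delta_pos": [0,0,0],"twist": 1}]}}

```text
time_s: 7.3
tool_pos: [516.9, 74.5, 57.1]
tcp_rot: [[0.001, -0.028, 1.0], [-0.0, 1.0, 0.028], [-1.0, -0.0, 0.001]]
ft_force: [-0.1, -1.8, 6.8]
gripper_width: 0.163
```

```bash
python3 st.py
```

```text
7.3 [516.9  74.5  57.1] [ 4.550e-01  3.990e-01 -4.540e-01  1.000e-03 -7.170e-01 -1.998e+00] [-0.08 -1.81  6.81] [-0.441  0.122  0.16 ] yaw y deg 91.6 14.176380281977227
```

Call:
{"fn": "move_arm", "kwargs": {"moves": [{"claw": 0.005,"delta_pos": [0,0,0],"twist": 1},{"claw": 0.005,"delta_pos": [0,0,0],"twist": 1},{"claw": 0.005,"delta_pos": [0,0,0],"twist": 1},{"claw": 0.005,"delta_pos": [0,0,0],"twist": 1},{"claw": 0.005,"delta_pos": [0,0,0],"twist": 1}]}}

```text
time_s: 7.8
tool_pos: [517.0, 74.6, 57.1]
tcp_rot: [[0.001, 0.059, 0.998], [-0.0, 0.998, -0.059], [-1.0, -0.0, 0.001]]
ft_force: [0.2, -2.3, 5.5]
gripper_width: 0.161
```

```bash
python3 st.py
```

```text
7.8 [517.   74.6  57.1] [ 4.550e-01  3.990e-01 -4.540e-01  1.000e-03 -7.170e-01 -2.085e+00] [ 0.23 -2.29  5.49] [-0.42   0.065  0.131] yaw y deg 86.6 14.005161891495094
```

Call:
{"fn": "move_arm", "kwargs": {"moves": [{"claw": 0.005,"delta_pos": [0,0,0],"twist": 1},{"claw": 0.005,"delta_pos": [0,0,0],"twist": 1},{"claw": 0.005,"delta_pos": [0,0,0],"twist": 1},{"claw": 0.005,"delta_pos": [0,0,0],"twist": 1},{"claw": 0.005,"delta_pos": [0,0,0],"twist": 1}]}}

```text
time_s: 8.3
tool_pos: [516.9, 74.5, 57.1]
tcp_rot: [[0.001, 0.146, 0.989], [-0.0, 0.989, -0.146], [-1.0, -0.0, 0.001]]
ft_force: [0.3, -1.6, 5.1]
gripper_width: 0.158
```

```bash
python3 st.py
```

```text
8.3 [516.9  74.5  57.1] [ 4.540e-01  3.990e-01 -4.540e-01  1.000e-03 -7.170e-01 -2.173e+00] [ 0.25 -1.63  5.1 ] [-0.507  0.072  0.125] yaw y deg 81.59 13.785077630990784
```

Call:
{"fn": "move_arm", "kwargs": {"moves": [{"claw": 0.005,"delta_pos": [0,0,0],"twist": 1},{"claw": 0.005,"delta_pos": [0,0,0],"twist": 1},{"claw": 0.005,"delta_pos": [0,0,0],"twist": 1},{"claw": 0.005,"delta_pos": [0,0,0],"twist": 1},{"claw": 0.005,"delta_pos": [0,0,0],"twist": 1}]}}

```text
time_s: 8.8
tool_pos: [517.0, 74.5, 57.1]
tcp_rot: [[0.001, 0.232, 0.973], [-0.0, 0.973, -0.232], [-1.0, -0.0, 0.001]]
ft_force: [0.3, -1.5, 5.0]
gripper_width: 0.158
```

```bash
python3 st.py
```

```text
8.8 [517.   74.5  57.1] [ 4.54e-01  3.99e-01 -4.54e-01  1.00e-03 -7.17e-01 -2.26e+00] [ 0.33 -1.46  4.96] [-0.506  0.08   0.137] yaw y deg 76.6 13.737765415752191
```

Call:
{"fn": "move_arm", "kwargs": {"moves": [{"claw": 0.005,"delta_pos": [0,0,0],"twist": 1},{"claw": 0.005,"delta_pos": [0,0,0],"twist": 1},{"claw": 0.005,"delta_pos": [0,0,0],"twist": 1},{"claw": 0.005,"delta_pos": [0,0,0],"twist": 1},{"claw": 0.005,"delta_pos": [0,0,0],"twist": 1}]}}

```text
time_s: 9.3
tool_pos: [516.9, 74.5, 57.1]
tcp_rot: [[0.001, 0.316, 0.949], [-0.0, 0.949, -0.316], [-1.0, -0.0, 0.001]]
ft_force: [-1.0, -2.5, 5.1]
gripper_width: 0.155
```

```bash
python3 st.py
```

```text
9.3 [516.9  74.5  57.1] [ 4.540e-01  3.990e-01 -4.540e-01  1.000e-03 -7.170e-01 -2.347e+00] [-0.95 -2.55  5.14] [-0.503  0.052  0.128] yaw y deg 71.6 13.50378842796807
```

Call:
{"fn": "move_arm", "kwargs": {"moves": [{"claw": 0.005,"delta_pos": [0,0,0],"twist": 1},{"claw": 0.005,"delta_pos": [0,0,0],"twist": 1},{"claw": 0.005,"delta_pos": [0,0,0],"twist": 1},{"claw": 0.005,"delta_pos": [0,0,0],"twist": 1},{"claw": 0.005,"delta_pos": [0,0,0],"twist": 1}]}}

```text
time_s: 9.8
tool_pos: [516.9, 74.5, 57.0]
tcp_rot: [[0.001, 0.397, 0.918], [-0.0, 0.918, -0.397], [-1.0, 0.0, 0.001]]
ft_force: [-0.5, -1.5, 4.5]
gripper_width: 0.162
```

```bash
python3 st.py
```

```text
9.8 [516.9  74.5  57. ] [ 4.540e-01  3.990e-01 -4.540e-01  1.000e-03 -7.170e-01 -2.434e+00] [-0.54 -1.54  4.55] [-0.557  0.04   0.148] yaw y deg 66.61 14.059931195578327
```

Call:
{"fn": "move_arm", "kwargs": {"moves": [{"claw": 0.005,"delta_pos": [0,0,0],"twist": 1},{"claw": 0.005,"delta_pos": [0,0,0],"twist": 1},{"claw": 0.005,"delta_pos": [0,0,0],"twist": 1},{"claw": 0.005,"delta_pos": [0,0,0],"twist": 1},{"claw": 0.005,"delta_pos": [0,0,0],"twist": 1}]}}

```text
time_s: 10.3
tool_pos: [516.9, 74.5, 57.0]
tcp_rot: [[0.001, 0.475, 0.88], [-0.0, 0.88, -0.475], [-1.0, -0.0, 0.001]]
ft_force: [0.5, -2.8, 5.3]
gripper_width: 0.159
```

```bash
python3 st.py
```

```text
10.3 [516.9  74.5  57. ] [ 4.540e-01  3.990e-01 -4.540e-01  1.000e-03 -7.170e-01 -2.521e+00] [ 0.54 -2.84  5.31] [-0.569  0.088  0.208] yaw y deg 61.62 13.78987682917414
```

Call:
{"fn": "move_arm", "kwargs": {"moves": [{"claw": 0.005,"delta_pos": [0,0,0],"twist": 0.4},{"claw": 0.005,"delta_pos": [0,0,0],"twist": 0.4},{"claw": 0.005,"delta_pos": [0,0,0],"twist": 0.4},{"claw": 0.005,"delta_pos": [0,0,0],"twist": 0.4},{"claw": 0.005,"delta_pos": [0,0,0],"twist": 0.4}]}}

```text
time_s: 10.8
tool_pos: [516.9, 74.4, 57.1]
tcp_rot: [[0.001, 0.505, 0.863], [-0.0, 0.863, -0.505], [-1.0, 0.0, 0.001]]
ft_force: [-0.4, -2.1, 5.5]
gripper_width: 0.157
```

```bash
python3 st.py
```

```text
10.8 [516.9  74.4  57.1] [ 4.540e-01  3.990e-01 -4.540e-01  1.000e-03 -7.170e-01 -2.556e+00] [-0.41 -2.14  5.53] [-0.604  0.035  0.262] yaw y deg 59.65 13.652976794201575
```

Run:
```python
from h import *
for i in range(8):
    arm.read_camera("scene"); o=arm.get_obs(); print(o['time_s'],np.round(o['moment'],3),np.round(o['ft_force'],1))
```

```text
10.85 [-0.58   0.026  0.23 ] [-0.3 -2.5  5.1]
10.9 [-0.541  0.063  0.254] [-0.7 -0.4  6.1]
10.95 [-0.507  0.014  0.201] [ 0.3 -1.6  5.4]
11.0 [-0.556  0.065  0.224] [-0.2 -2.   4.2]
11.05 [-0.545  0.024  0.25 ] [-0.4 -2.1  5.6]
11.1 [-0.557  0.06   0.194] [-0.7 -2.2  4.3]
11.15 [-0.625  0.046  0.254] [-0.3 -1.6  5.4]
11.2 [-0.572  0.041  0.243] [-0.4 -2.3  5.5]
```

Call:
{"fn": "move_arm", "kwargs": {"moves": [{"claw": 0.005,"delta_pos": [0,0,0],"twist": 0.2},{"claw": 0.005,"delta_pos": [0,0,0],"twist": 0.2},{"claw": 0.005,"delta_pos": [0,0,0],"twist": 0.2},{"claw": 0.005,"delta_pos": [0,0,0],"twist": 0.2},{"claw": 0.005,"delta_pos": [0,0,0],"twist": 0}]}}

```text
time_s: 11.7
tool_pos: [517.0, 74.5, 57.1]
tcp_rot: [[0.001, 0.517, 0.856], [-0.0, 0.856, -0.517], [-1.0, 0.0, 0.001]]
ft_force: [-1.1, -1.3, 4.8]
gripper_width: 0.162
```

Run:
```python
from h import *
a=[]
for i in range(16):
    arm.read_camera("scene"); o=arm.get_obs(); a.append(o['moment'][2])
a=np.array(a);print(a.round(3),a.mean(),a.std(),np.degrees(np.arctan2(o['tcp_rot'][1][1],o['tcp_rot'][0][1])).round(2))
th=np.array([103.56,96.6,91.6,86.6,81.6,76.6,71.6,66.61,61.62]+[59.65]*9+[58.85]*len(a))
y=np.array([.156,.167,.160,.131,.125,.137,.128,.148,.208,.262,.23,.254,.201,.224,.25,.194,.254,.243]+list(a))
for c in np.arange(66,76,.5):
    x=.4*np.radians(np.maximum(0,c-th)); b=(y-x).mean(); print(c,round(b,4),((y-x-b)**2).sum().round(5),'F now',40*np.radians(c-58.85).round(4))
```

```text
[0.266 0.223 0.265 0.248 0.234 0.278 0.209 0.233 0.294 0.186 0.264 0.236
 0.26  0.262 0.223 0.226] 0.24427720813883974 0.027083032798660464 58.86
66.0 0.1809 0.03284 F now 4.992
66.5 0.1783 0.03085 F now 5.34
67.0 0.1755 0.02917 F now 5.688
67.5 0.1728 0.02767 F now 6.04
68.0 0.17 0.02631 F now 6.388
68.5 0.1672 0.02508 F now 6.736
69.0 0.1644 0.02398 F now 7.088
69.5 0.1617 0.02302 F now 7.436
70.0 0.1589 0.0222 F now 7.784
70.5 0.1561 0.02151 F now 8.132
71.0 0.1534 0.02096 F now 8.484
71.5 0.1506 0.02054 F now 8.832
72.0 0.1477 0.02038 F now 9.18
72.5 0.1449 0.02036 F now 9.528
73.0 0.142 0.02047 F now 9.879999999999999
73.5 0.1391 0.0207 F now 10.228
74.0 0.1362 0.02105 F now 10.576
74.5 0.1334 0.02152 F now 10.924
75.0 0.1305 0.02211 F now 11.276
75.5 0.1276 0.02282 F now 11.624
```

Call:
{"fn": "move_arm", "kwargs": {"moves": [{"claw": 0.016,"delta_pos": [0,0,0],"twist": 0},{"claw": 0.02,"delta_pos": [0,0,0],"twist": 0},{"claw": 0.03,"delta_pos": [0,0,0],"twist": 0},{"claw": 0.04,"delta_pos": [0,0,0],"twist": 0},{"claw": 0.04,"delta_pos": [0,0,0],"twist": 0}]}}

```text
time_s: 13.0
tool_pos: [516.5, 74.6, 56.3]
tcp_rot: [[-0.0, 0.519, 0.855], [-0.0, 0.855, -0.519], [-1.0, -0.0, -0.0]]
ft_force: [-0.6, -0.7, -0.1]
gripper_width: 0.407
```

```bash
python3 st.py
```

```text
13.0 [516.5  74.6  56.3] [ 0.455  0.4   -0.455 -0.    -0.717 -2.57 ] [-0.58 -0.67 -0.08] [-0.075 -0.01  -0.009] yaw y deg 58.77 35.366146499083435
```

Call:
{"fn": "move_arm", "kwargs": {"moves": [{"claw": 0.04,"delta_pos": [-0.02,0,0],"twist": 0},{"claw": 0.04,"delta_pos": [-0.025,0,0],"twist": 0},{"claw": 0.04,"delta_pos": [-0.025,0,0],"twist": -8},{"claw": 0.05,"delta_pos": [-0.02,0,0],"twist": -8},{"claw": 0.05,"delta_pos": [0,0,0],"twist": -8}]}}

```text
time_s: 13.5
tool_pos: [518.5, 75.3, 149.8]
tcp_rot: [[0.006, 0.119, 0.993], [0.002, 0.993, -0.12], [-1.0, 0.003, 0.006]]
ft_force: [1.2, 0.6, -0.2]
gripper_width: 0.546
```

Call:
{"fn": "move_arm", "kwargs": {"moves": [{"claw": 0.05,"delta_pos": [0,0,0],"twist": -8},{"claw": 0.05,"delta_pos": [0,0,0],"twist": -8},{"claw": 0.05,"delta_pos": [0,0,0],"twist": -8},{"claw": 0.05,"delta_pos": [0,0,0],"twist": -8},{"claw": 0.05,"delta_pos": [0,0,0],"twist": -8}]}}

```text
time_s: 14.0
tool_pos: [516.4, 74.6, 146.4]
tcp_rot: [[-0.0, -0.546, 0.838], [0.0, 0.838, 0.546], [-1.0, 0.0, -0.0]]
ft_force: [-0.6, 0.5, -0.6]
gripper_width: 0.573
```

```bash
python3 look.py c1; python3 st.py; sed 's/23.1/23.1/' knob.py > /dev/null; python3 knob.py c1
python3 - <<'E'
from h import *
o=arm.get_obs(); d=np.array([443.8,-57.5,0])-np.array(o['tool_pos']); print(d@np.array(o['tcp_rot']))
E
```

```text
[516.4  74.6 146.4] [ 0.455  0.282 -0.353 -0.    -0.936 -1.448] [-0.6   0.51 -0.63] [ 0.013 -0.014 -0.001] yaw y deg 123.09598394069545
14.05 [516.5  74.5 146.4] [ 0.455  0.282 -0.353 -0.    -0.936 -1.444] [-0.4  -0.03 -0.14] [ 0.012 -0.024 -0.055] yaw y deg 123.31 50.12862872705336
bar 1432 [514.1  74.7  89.6] ((515.4817504882812, 75.35314178466797), (14.717342376708984, 46.163944244384766), 59.045982360839844)
dir -30.964606463068108
arm dir -8.100555041989534
post ((442.08941650390625, -57.65279769897461), 8.201602935791016)
[ 146.46172902  -70.41579599 -133.2267185 ]
```

View pics/c1.png

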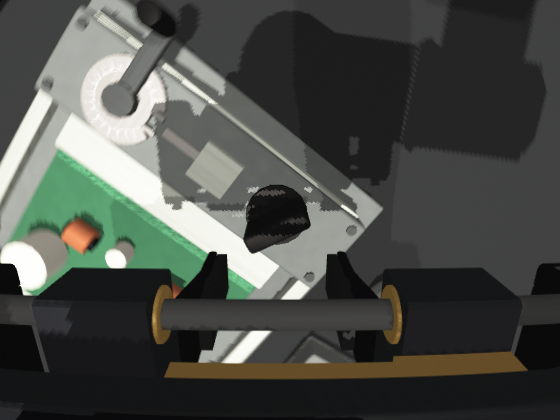

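Call:
{"fn": "move_arm", "kwargs": {"moves": [{"claw": 0.05,"delta_pos": [0,-0.009,-0.017],"twist": 0},{"claw": 0.05,"delta_pos": [0,-0.009,-0.017],"twist": 0},{"claw": 0.05,"delta_pos": [0,-0.009,-0.017],"twist": 0},{"claw": 0.05,"delta_pos": [0,-0.009,-0.017],"twist": 0},{"claw": 0.05,"delta_pos": [0,-0.009,-0.017],"twist": 0}]}}

```text
time_s: 14.55
tool_pos: [468.3, -11.0, 146.7]
tcp_rot: [[0.0, -0.54, 0.841], [0.0, 0.841, 0.54], [-1.0, -0.0, 0.0]]
ft_force: [-0.4, 0.2, -0.4]
gripper_width: 0.576
```

Call:
{"fn": "move_arm", "kwargs": {"moves": [{"claw": 0.05,"delta_pos": [0,-0.009,-0.017],"twist": 0},{"claw": 0.05,"delta_pos": [0,-0.009,-0.017],"twist": 0},{"claw": 0.05,"delta_pos": [0,-0.007,-0.014],"twist": 0},{"claw": 0.05,"delta_pos": [0,0,0],"twist": 0},{"claw": 0.05,"delta_pos": [0,0,0],"twist": 0}]}}

```text
time_s: 15.05
tool_pos: [442.7, -56.8, 146.8]
tcp_rot: [[0.001, -0.541, 0.841], [0.0, 0.841, 0.541], [-1.0, -0.0, 0.001]]
ft_force: [0.2, 0.0, 0.1]
gripper_width: 0.579
```

```bash
python3 look.py c2; python3 knob.py c2
python3 - <<'E'
from h import *
o=arm.get_obs(); d=np.array([443.8,-57.5,0])-np.array(o['tool_pos']); print(d@np.array(o['tcp_rot']))
E
```

```text
[442.7 -56.8 146.8] [ 0.239  0.157 -0.523  0.    -0.89  -1.239] [0.23 0.01 0.1 ] [ 0.032 -0.032 -0.007] yaw y deg 122.72036023605865
bar 0 [nan nan nan] ((0.0, 0.0), (0.0, 0.0), 0.0)
[ 1.46721942e+02 -1.31467002e+00 -2.26210927e-02]knob.py:6: RuntimeWarning: Mean of empty slice.
  t=near((517,75),32,84,96); print('bar',len(t),t.mean(0).round(1),cv2.minAreaRect(t[:,:2].astype(np.float32)))
  ret = um.true_divide(
knob.py:7: RuntimeWarning: Mean of empty slice.
  c=t[:,:2]-t[:,:2].mean(0); vt=np.linalg.svd(c,full_matrices=False)[2]; print('dir',np.degrees(np.arctan2(vt[0,1],vt[0,0])))
Traceback (most recent call last):
  File "knob.py", line 7, in <module>
    c=t[:,:2]-t[:,:2].mean(0); vt=np.linalg.svd(c,full_matrices=False)[2]; print('dir',np.degrees(np.arctan2(vt[0,1],vt[0,0])))
                                                                                                             ~~^^^^^
IndexError: index 0 is out of bounds for axis 0 with size 0
```

View pics/c2.png

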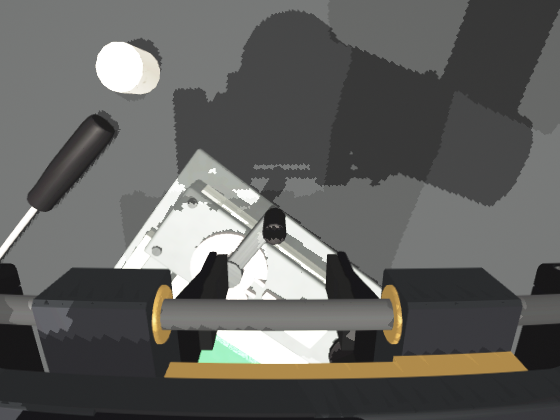

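```bash
cat > post.py <<'E'
from h import *
import sys
d=np.load(f'pics/{sys.argv[1]}_d.npy'); o=arm.get_obs()
P=cloud("wrist",np.ones_like(d,bool),d,o); c=np.array(eval(sys.argv[2]))
b=P[(np.hypot(*(P[:,:2]-c).T)<16)&(P[:,2]>87)&(P[:,2]<100)]; ce=cv2.minEnclosingCircle(b[:,:2].astype(np.float32)); print(len(b),ce, (np.r_[ce[0],0]-o['tool_pos'])@np.array(o['tcp_rot']))
E
python3 post.py c2 "[443,-57]"
```

```text
494 ((441.46954345703125, -57.527076721191406), 7.968247890472412) [ 1.46720156e+02 -7.63815458e-02 -1.99705755e+00]
```

Call:
{"fn": "move_arm", "kwargs": {"moves": [{"claw": 0.05,"delta_pos": [0.015,-0.001,0],"twist": 0},{"claw": 0.05,"delta_pos": [0.02,0,0],"twist": 0},{"claw": 0.05,"delta_pos": [0.01,0,0],"twist": 0},{"claw": 0.05,"delta_pos": [0,0,0],"twist": 0},{"claw": 0.05,"delta_pos": [0,0,0],"twist": 0}]}}

```text
time_s: 15.6
tool_pos: [443.7, -56.9, 101.8]
tcp_rot: [[0.0, -0.542, 0.84], [-0.0, 0.84, 0.542], [-1.0, -0.0, 0.0]]
ft_force: [0.6, -0.7, 0.5]
gripper_width: 0.575
```

```bash
python3 look.py c3; python3 post.py c3 "[443,-57]"
```

```text
[443.7 -56.9 101.8] [ 0.238  0.222 -0.58   0.    -0.768 -1.236] [ 0.57 -0.73  0.55] [-0.007  0.004  0.026] yaw y deg 122.81957354736136
765 ((441.5421142578125, -57.914119720458984), 8.114239692687988) [102.14159978   0.50769796  -2.70927165]
```

View pics/c3.png

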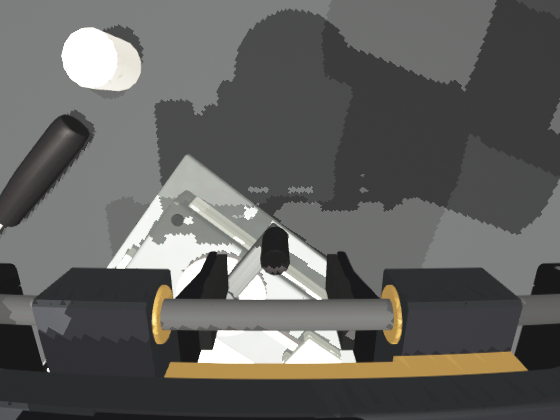

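Call:
{"fn": "move_arm", "kwargs": {"moves": [{"claw": 0.05,"delta_pos": [0.015,0,-0.0015],"twist": 0},{"claw": 0.05,"delta_pos": [0.015,0,0],"twist": 0},{"claw": 0.05,"delta_pos": [0.008,0,0],"twist": 0},{"claw": 0.03,"delta_pos": [0,0,0],"twist": 0},{"claw": 0.022,"delta_pos": [0,0,0],"twist": 0}], "squeeze": 15}}

```text
time_s: 16.15
tool_pos: [442.5, -57.9, 64.1]
tcp_rot: [[0.001, -0.542, 0.841], [-0.0, 0.841, 0.542], [-1.0, -0.001, 0.001]]
ft_force: [-0.0, -0.0, 0.5]
gripper_width: 0.469
```

Call:
{"fn": "move_arm", "kwargs": {"moves": [{"claw": 0.018,"delta_pos": [0,0,0],"twist": 0},{"claw": 0.014,"delta_pos": [0,0,0],"twist": 0},{"claw": 0.01,"delta_pos": [0,0,0],"twist": 0},{"claw": 0.01,"delta_pos": [0,0,0],"twist": 0},{"claw": 0.01,"delta_pos": [0,0,0],"twist": 0}]}}

```text
time_s: 16.65
tool_pos: [442.8, -58.6, 64.0]
tcp_rot: [[0.002, -0.542, 0.841], [-0.001, 0.841, 0.542], [-1.0, -0.002, 0.001]]
ft_force: [3.5, -5.9, -0.6]
gripper_width: 0.179
```

```bash
python3 st.py
```

```text
16.65 [442.8 -58.6  64. ] [ 0.235  0.282 -0.628  0.002 -0.66  -1.235] [ 3.48 -5.91 -0.57] [-1.499 -0.588  0.016] yaw y deg 122.8 15.53206496395548
```

Call:
{"fn": "move_arm", "kwargs": {"moves": [{"claw": 0.01,"delta_pos": [0,-0.001,0],"twist": 0},{"claw": 0.01,"delta_pos": [0,0,0],"twist": 0},{"claw": 0.01,"delta_pos": [0,-0.00336,-0.0025],"twist": -4},{"claw": 0.01,"delta_pos": [0,-0.00336,-0.0025],"twist": -4},{"claw": 0.01,"delta_pos": [0,-0.00336,-0.0025],"twist": -4}]}}

```text
time_s: 17.15
tool_pos: [442.8, -71.3, 63.9]
tcp_rot: [[0.001, -0.706, 0.708], [0.0, 0.708, 0.706], [-1.0, -0.0, 0.001]]
ft_force: [-0.2, -0.4, 2.2]
gripper_width: 0.174
```

```bash
cat > lv.py <<'E'
from h import *
arm.read_camera("scene")
o=arm.get_obs(); v=np.array(o['tool_pos'])[:2]-[502.5,-64.7]; print(o['time_s'],np.round(o['tool_pos'],1),'r',np.hypot(*v).round(1),'phi',(np.degrees(np.arctan2(v[1],v[0]))%360-174.1).round(1),np.round(o['ft_force'],1),np.round(o['moment'],3),np.degrees(np.arctan2(o['tcp_rot'][1][1],o['tcp_rot'][0][1])).round(2),o['gripper_width']*87)
E
python3 lv.py
```

```text
17.2 [442.9 -71.6  63.9] r 60.0 phi 12.5 [-0.8 -1.7  2.6] [-0.322 -0.038 -0.012] 135.04 15.516060312176062
```

Lever moves freely past the notch play (12.5° > 5.7°), so the clamp is firm. Continuing the arc.

Call:
{"fn": "move_arm", "kwargs": {"moves": [{"claw": 0.01,"delta_pos": [0,-0.00336,-0.0025],"twist": -4},{"claw": 0.01,"delta_pos": [0,-0.00336,-0.0025],"twist": -4},{"claw": 0.01,"delta_pos": [0,-0.00336,-0.0025],"twist": -4},{"claw": 0.01,"delta_pos": [0,-0.00336,-0.0025],"twist": -4},{"claw": 0.01,"delta_pos": [0,-0.00336,-0.0025],"twist": -4}]}}

```text
time_s: 17.7
tool_pos: [448.6, -91.3, 63.9]
tcp_rot: [[0.001, -0.905, 0.425], [0.0, 0.425, 0.905], [-1.0, -0.001, 0.0]]
ft_force: [-0.5, -0.0, 1.9]
gripper_width: 0.179
```

```bash
python3 lv.py
```

```text
17.75 [448.8 -91.7  63.9] r 60.1 phi 32.6 [ 0.1 -0.6  2.9] [-0.345  0.06   0.012] 154.98 15.238140557557555
```

Call:
{"fn": "move_arm", "kwargs": {"moves": [{"claw": 0.01,"delta_pos": [0,-0.00336,-0.0025],"twist": -4},{"claw": 0.01,"delta_pos": [0,-0.00336,-0.0025],"twist": -4},{"claw": 0.01,"delta_pos": [0,-0.00336,-0.0025],"twist": -4},{"claw": 0.01,"delta_pos": [0,-0.00336,-0.0025],"twist": -4},{"claw": 0.01,"delta_pos": [0,-0.00336,-0.0025],"twist": -4}]}}

```text
time_s: 18.25
tool_pos: [460.8, -108.1, 63.9]
tcp_rot: [[0.001, -0.996, 0.091], [0.0, 0.091, 0.996], [-1.0, -0.001, 0.0]]
ft_force: [0.1, -0.4, 3.6]
gripper_width: 0.179
```

```bash
python3 lv.py
```

```text
18.3 [ 461.2 -108.5   63.9] r 60.2 phi 52.6 [-0.  -1.4  2.9] [-0.42   0.092 -0.035] 174.93 15.697665004866721
```

Call:
{"fn": "move_arm", "kwargs": {"moves": [{"claw": 0.01,"delta_pos": [0,-0.00336,-0.0025],"twist": -4},{"claw": 0.01,"delta_pos": [0,-0.00336,-0.0025],"twist": -4},{"claw": 0.01,"delta_pos": [0,-0.00336,-0.0025],"twist": -4},{"claw": 0.01,"delta_pos": [0,-0.00336,-0.0025],"twist": -4},{"claw": 0.01,"delta_pos": [0,0,0],"twist": 0}]}}

```text
time_s: 18.8
tool_pos: [474.6, -118.1, 63.9]
tcp_rot: [[0.001, -0.983, -0.185], [-0.0, -0.185, 0.983], [-1.0, -0.001, -0.001]]
ft_force: [-0.6, -1.4, 3.7]
gripper_width: 0.185
```

```bash
python3 lv.py
```

```text
18.85 [ 474.5 -118.    63.9] r 60.2 phi 68.2 [-0.3 -1.6  3.7] [-0.426  0.052 -0.034] -169.41 15.1795902678815
```

Call:
{"fn": "move_arm", "kwargs": {"moves": [{"claw": 0.01,"delta_pos": [0,-0.00336,-0.0025],"twist": -4},{"claw": 0.01,"delta_pos": [0,-0.00336,-0.0025],"twist": -4},{"claw": 0.01,"delta_pos": [0,-0.0017,-0.00125],"twist": -2},{"claw": 0.01,"delta_pos": [0,-0.00084,-0.00063],"twist": -1},{"claw": 0.01,"delta_pos": [0,0,0],"twist": 0}]}}

```text
time_s: 19.35
tool_pos: [485.0, -122.3, 63.9]
tcp_rot: [[0.001, -0.929, -0.37], [-0.0, -0.37, 0.929], [-1.0, -0.001, -0.001]]
ft_force: [0.2, -2.1, 4.3]
gripper_width: 0.18
```

```bash
python3 lv.py
```

```text
19.4 [ 485.  -122.3   63.8] r 60.2 phi 79.0 [ 0.3 -1.5  5.3] [-0.566  0.126  0.015] -158.31 15.184536045538959
```

Call:
{"fn": "move_arm", "kwargs": {"moves": [{"claw": 0.01,"delta_pos": [0,-0.00084,-0.00063],"twist": -1},{"claw": 0.01,"delta_pos": [0,-0.0008,-0.0006],"twist": 0},{"claw": 0.01,"delta_pos": [0,0,0],"twist": 0},{"claw": 0.01,"delta_pos": [0,0,0],"twist": 0},{"claw": 0.01,"delta_pos": [0,0,0],"twist": 0}]}}

```text
time_s: 19.9
tool_pos: [486.5, -122.8, 63.8]
tcp_rot: [[-0.0, -0.922, -0.387], [-0.0, -0.387, 0.922], [-1.0, 0.0, 0.0]]
ft_force: [-1.7, -1.8, 6.2]
gripper_width: 0.172
```

```bash
python3 lv.py
```

```text
19.95 [ 486.5 -122.8   63.8] r 60.3 phi 80.5 [-0.2 -1.2  5.6] [-0.406  0.397 -0.003] -157.25 15.729618448124898
```

Call:
{"fn": "move_arm", "kwargs": {"moves": [{"claw": 0.01,"delta_pos": [0,-0.0008,-0.0006],"twist": 0},{"claw": 0.01,"delta_pos": [0,-0.0008,-0.0006],"twist": 0},{"claw": 0.01,"delta_pos": [0,0,0],"twist": 0},{"claw": 0.01,"delta_pos": [0,0,0],"twist": 0},{"claw": 0.01,"delta_pos": [0,0,0],"twist": 0}]}}

```text
time_s: 20.45
tool_pos: [486.5, -122.9, 63.6]
tcp_rot: [[-0.004, -0.922, -0.386], [0.001, -0.386, 0.922], [-1.0, 0.004, 0.002]]
ft_force: [-4.6, 1.1, 9.5]
gripper_width: 0.18
```

```bash
python3 lv.py
```

```text
20.5 [ 486.5 -122.9   63.6] r 60.4 phi 80.5 [-4.9  1.4 10.3] [ 0.513  1.457 -0.019] -157.28 15.206586054740612
```

Call:
{"fn": "move_arm", "kwargs": {"moves": [{"claw": 0.018,"delta_pos": [0,0,0],"twist": 0},{"claw": 0.025,"delta_pos": [0,0,0],"twist": 0},{"claw": 0.035,"delta_pos": [0,0,0],"twist": 0},{"claw": 0.045,"delta_pos": [0,0,0],"twist": 0},{"claw": 0.045,"delta_pos": [0,0,0],"twist": 0}]}}

```text
time_s: 21.0
tool_pos: [488.6, -123.2, 63.3]
tcp_rot: [[-0.0, -0.922, -0.387], [0.0, -0.387, 0.922], [-1.0, 0.0, 0.0]]
ft_force: [0.1, -0.4, 0.3]
gripper_width: 0.465
```

Call:
{"fn": "move_arm", "kwargs": {"moves": [{"claw": 0.045,"delta_pos": [-0.015,0,0],"twist": 0},{"claw": 0.045,"delta_pos": [-0.02,0,0],"twist": 0},{"claw": 0.045,"delta_pos": [-0.025,0,0],"twist": 0},{"claw": 0.045,"delta_pos": [-0.03,0,0],"twist": 0},{"claw": 0.045,"delta_pos": [-0.03,0,0],"twist": 0}]}}

```text
time_s: 21.5
tool_pos: [488.4, -123.3, 184.4]
tcp_rot: [[-0.001, -0.922, -0.387], [0.0, -0.387, 0.922], [-1.0, 0.001, 0.0]]
ft_force: [0.6, -0.7, 0.1]
gripper_width: 0.514
```

Call:
{"fn": "move_arm", "kwargs": {"moves": [{"claw": 0.045,"delta_pos": [-0.02,0,0.02],"twist": 0},{"claw": 0.045,"delta_pos": [0,0.02,-0.03],"twist": 0},{"claw": 0.045,"delta_pos": [0,0.02,-0.03],"twist": 0},{"claw": 0.045,"delta_pos": [0,0.02,-0.03],"twist": 0},{"claw": 0.045,"delta_pos": [0,0,0],"twist": 0}]}}

```text
time_s: 22.0
tool_pos: [459.6, -213.6, 203.3]
tcp_rot: [[-0.0, -0.924, -0.383], [-0.0, -0.383, 0.924], [-1.0, 0.001, 0.0]]
ft_force: [-0.5, -0.8, -0.4]
gripper_width: 0.518
```

```bash
python3 st.py
python3 - <<'E'
from h import *
for n in ("top","scene"):
    p,d=arm.read_camera(n); cv2.imwrite(f"pics/e_{n}.png",p[:,:,::-1]); np.save(f"pics/e_{n}_d.npy",d)
E
```

```text
22.0 [ 459.6 -213.6  203.3] [-0.114  0.2   -0.306  0.    -1.065  0.507] [-0.5  -0.78 -0.37] [0.038 0.16  0.016] yaw y deg -157.47 45.087149204517445
```

View pics/e_top.png

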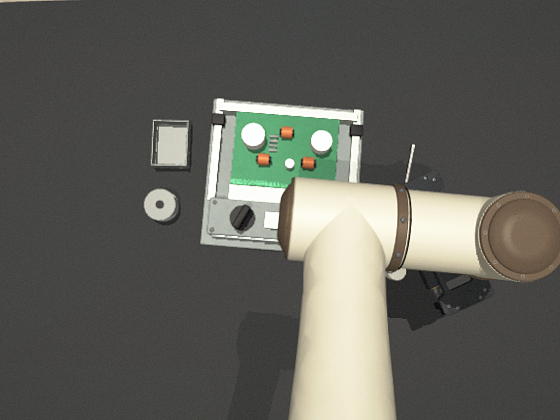

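View pics/e_scene.png

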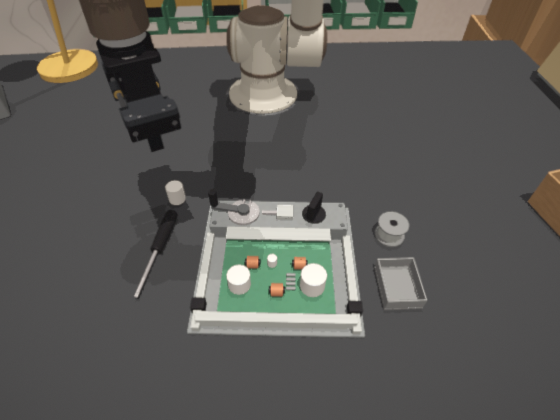

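Run:
```python
from h import *
for n in ("a","e"):
    d=np.load(f'pics/{n}_scene_d.npy'); P=cloud("scene",np.ones_like(d,bool),d)
    for nm,c,r,lo,hi in (("post0",(443,-58),22,86,105),("post1",(486,-123),22,86,105),("can",(424,-210),45,36,50),("driver",(521,-226),70,12,35),("reel",(546,230),40,34,46)):
        q=P[(np.hypot(P[:,0]-c[0],P[:,1]-c[1])<r)&(P[:,2]>lo)&(P[:,2]<hi)]
        print(n,nm,len(q),q.mean(0).round(1) if len(q) else '')
```

```text
a post0 52 [446.4 -60.6  92.3]
a post1 0 
a can 178 [ 416.  -214.8   40.8]
a driver 550 [ 520.7 -228.4   20.7]
a reel 559 [548.5 228.6  38.6]
e post0 0 
e post1 58 [ 489.6 -124.1   92.3]
e can 173 [ 415.6 -214.9   40.8]
e driver 557 [ 520.9 -228.4   20.6]
e reel 557 [548.4 228.7  38.6]
```

```bash
python3 -c "
from station import arm
print(arm.hand_in())"
```

```text
the job is handed in; nothing more can be done
None
```

The clamp is tightened and the lock lever is at its far stop. I handed the job in at about 22 s of the 72 s allowed.

- **Clamp:** I turned the wing knob about 0.95 rad clockwise. Turning moment rose from about 0.145 N m while free to 0.244 N m at the end. A fit of all readings puts the clamp force at about 9 N, give or take 1 N, so it could lie a little outside the 8.5 to 9.5 N aim. Single moment readings scattered by about 0.025 N m, so I averaged many. The knob was still turned in the later pictures, and I saw no sign of a cracked board.
- **Lever:** It moved freely past its notch, which confirms the clamp is firm. I swung it until it stalled at about 80° (1.4 rad) against roughly 5 N, then released it.
- **Last checks:** The scene camera shows the lever post where 80° should put it, to within its accuracy of about 3 mm. The can, driver and reel are within 0.5 mm of where they started. The tray looks unmoved, though I checked it only by eye. The gripper was clear of everything.
- **Disagreements:** The top and wrist cameras placed the knob and post 2 to 4 mm apart. I settled their positions from the forces while gripping. The last top picture was blocked by the arm over the lever, so the lever check rests on the scene camera and the measured tool position.

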